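Vent the vacuum chamber and hold its lid at 45 degrees

TASK

The test pieces in the vacuum chamber are ready to come out: push the brass vent plunger right down to its stop to let the air in, then raise the clear lid by its bar handle and hold it open at 45 degrees, so that the condensation on it runs back into the pot while I reach in. The lid does not stay up by itself: finish with the gripper still on the handle, holding the lid still at that angle, and do not let it drop. Leave the caliper, the test block and the sieve on the bench alone.

Things in the scene. Friction and masses are not known exactly. Their poses are not given: they have to be found in the camera images.
- chamber: Vacuum chamber unit, fixed: low grey housing 320 deep (x) by 360 wide (y), aluminium top 120 mm above the bench. Origin on the bench under its middle, z up, front faces its -x. Sunk in the top, its axis at y +55, a steel pot 186 mm across under the clear lid. On the top's -y side: vent plunger (front), round gauge (72 mm across, centre x +60, y -118, up to 195 high), a small tap behind.
- lid_hinge (a point): Point on the lid's hinge axis, middle of its length, behind the pot: x +135, y +55, z +142 mm in the chamber's frame. The axis is level, along the chamber's y. Its frame turns with the lid; with the lid shut it is parallel to the chamber's.
- handle: Bar handle on the lid: round steel bar 12 mm thick, 110 mm long, along the chamber's y (parallel to the hinge) on end posts; 30 mm clear below it. Origin mid-bar on its axis; axes parallel to the lid's (shut: x towards the hinge, z up). From lid_hinge, in the lid's frame: x -215, y 0, z +40 mm. 182 mm above the bench shut, 322 at 45 degrees. The lid's front edge is 30 mm in front of it.
- lid (a joint): Lid angle, rad: 0 shut, grows as its front goes up, 0.785 = 45 degrees, stop at 1.25. Clear plastic disc 220 mm across, 15 thick, upper face 146 mm above the bench when shut, two steel hinge straps; 0.6 to 0.95 kg with handle, 4 to 6 N up at the handle lift it. Let go, it falls shut. Vacuum holds it firmly shut until the plunger has once been pressed to its stop.
- plunger_top (a point): Middle of the top of the vent plunger's head: a brass mushroom head 28 mm across and 9 mm thick on a thin stem in a brass collar, pressed straight down. Up, it is 153 mm above the bench, at x -85, y -120 mm in the chamber's frame.
- plunger (a joint): How far the plunger is pressed, m: 0 up, 0.010 down at its stop. A spring pushes it up again: it takes about 4 N to start and 10 N at the stop.
- gauge (a joint): Needle of the vacuum gauge, rad: 0 while the chamber is under vacuum, about 4.2 when the air is in; it goes there as the plunger reaches its stop and stays there.
- caliper: Bystander, loose: a digital caliper lying flat, 225 mm long along its x and 75 mm wide at the jaws, 15 mm high; origin under the middle of its beam. It lies beside the chamber's -y side.
- test_block: Bystander, loose: a cream fired-clay test block 60 x 50 x 45 mm high; origin under its middle. It stands beside the chamber's +y side, towards the front.
- sieve: Bystander, loose: a round steel test sieve 110 mm across and 45 mm high; origin under its middle. It stands beside the chamber's +y side, towards the back.

How it is judged (in metres and radians):
On the way, in this order (a step that is already met when the one before it is completed fails the run):
1. the vent plunger is pressed down to its stop while the lid is still shut (value of joint plunger above 0.0085 m and value of joint lid below 0.06 rad), for 0.1 s.
2. the lid is being raised by its handle (value of joint lid above 0.3 rad and contact force between the fingers and handle above 1.5 N), for 0.2 s.
At the end, for the whole second after the job is handed in: The lid stands still at 45 degrees, give or take 5, carried by the gripper's fingers on its handle with at least 1.5 N; the chamber is vented (gauge at zero), the plunger is up again, and caliper, test block and sieve are within 30 mm of where they were (value of joint lid between 0.698 and 0.873 rad and velocity of joint lid between -0.05 and 0.05 rad/s and contact force between the fingers and handle above 1.5 N and value of joint gauge above 3.6 rad and value of joint plunger below 0.003 m and distance of each of caliper, test_block, sieve from where it was at the start of the episode below 0.03 m); the arm keeps its last pose, push and grip.
It fails at once if the lid was dropped (falling faster than 2 rad/s) (value of joint lid above 0.08 rad and velocity of joint lid below -2 rad/s).
It fails at once if the caliper, test block or sieve was knocked away by more than 30 mm (distance of any of caliper, test_block, sieve from where it was at the start of the episode above 0.03 m).
It also fails if it takes over 48 s, if anything falls off the work surface, if the arm or the gripper's body presses on something with over 40 N, if the wrist force passes 120 N, or if a joint passes its speed limit or range.

ROBOT

A 6-joint arm with a two-finger parallel gripper is mounted at the origin on the work surface. World frame = base frame: x ahead of the robot, y to its left, z up, the work surface at z = 0. Lengths are in m, angles in degrees, forces in N, time in s.
With the tool pointing down it reaches from about 0.375 to 0.9 m from the base axis. Payload 3.1 kg.
Tool frame: the origin (TCP) lies between the finger pads; the fingertips stand 11 mm ahead of it and the grasp point (between the pads) lies 8 mm behind it; z points along the fingers, y is the line along which they close (so a half turn about z gives the same grasp; the last joint's range is limited). The gripper opens to 87 mm and grips with 3 to 60 N. Pads are 19 mm wide; open, the fingers measure 117 mm over their backs; the gripper's body (75 mm by 190 mm) begins 51 mm behind the grasp point.
Start: joints at [56.408, 30.224, 82.088, -0, 67.689, -10.227], TCP at [0.248, 0.574, 0.234] pointing down, gripper open.
Joint ranges: [-176.69, 176.69], [-43.24, 126.21], [12.49, 139.97], [-82, 262], [0, 151.66], [-163.58, 163.58]. Speed limits (degrees/s): [159.86, 159.86, 180, 180, 180, 180].

INTERFACE

Orientations are given as a 3x3 rotation matrix whose columns are the frame's x, y, z axes.
In Python, from rig import bot gives the robot as it stands.
- The arm moves only by the tool apply_moves, never from a script. Its argument "steps" is a list that holds one entry, the list of rows, each a list of 7 numbers: the shift along the tool's x, y, z in cm, then the turn, a rotation vector about the tool's x, y, z in degrees, then the gripper command: -1 is shut, 1 is fully open, values between are in proportion. In form: [[[dx, dy, dz, rx, ry, rz, jaw], ...]]. A call has 1 to 20 rows; each row is the pose to reach, as a shift and turn from the pose commanded when the call began, along the tool's axes at that moment; what a row does not reach only later rows make up. A row lasts 1/8 s, in which the tool goes at most 62.5 mm and 10.7 degrees, less where a joint would pass 70% of its speed; a pose out of reach is approached as far as the arm can. A call with a gripper value outside its range is refused whole. The fingers move at their own pace and stop on an object; the grip force is fixed at half the most. Time passes only in rows, so rows that repeat a pose let the fingers close. It gives the time, the measured TCP pose, the force, the opening and the grip force at its end, in the units of the state.
- bot.read_state(): the state, without advancing time (a new reading comes with each control period).
- bot.capture(name): name is "side" or "top" or "wrist"; returns the picture (400x640x3 uint8, blue, green, red); there is no depth.
- bot.camera_model(name): a dict with "intrinsics" (3x3 intrinsics, pixels), "k1" (the pictures are not rectified: a ray, as slopes to the right and down, at radius r is drawn at 1 + k1 r^2 times it, then the intrinsics apply), "R" (3x3) and "t" (3): a world point X has camera coordinates R X + t. Camera axes: x right, y down, z forward; pixel columns grow to the right and rows downward; lengths in m; the calibration is good to about 2 mm. A picture is of the moment at which its call begins: read the wrist's pose just before it. camera_model takes no time and is no camera call; for the wrist camera it gives the pose at the moment of the call.
- bot.hand_in(): hands the job in; it is judged then, once.
The state is a dict: "time_s": time; "joint_positions": joint angles; "qvel": joint speeds; "tau": joint torques, N m; "position": TCP position; "tcp_rot": TCP orientation; "force": force on the tool from outside, world axes, zero at the start; "moment": the same for the moment, N m; "opening": opening from 0.0 (shut) to 1.0 (fully open); "grasp_force": force on a finger pad.
Only numpy, scipy, OpenCV 4.12 (cv2) and the standard library are available. Lean on these libraries where they do the work, as an engineer would, in place of code of your own. Each camera call takes 0.05 s, during which the arm holds its last target. There are 200 camera calls.

## Working session

There is one attempt and no reset: what is moved stays moved. The work goes in short steps, Python scripts to look and compute and a tool call to move; the robot and the scene stay as the last step left them, time stands still between calls to the robot, and variables do not carry over. Pictures are saved under pics/ and viewed, at most 10 in all, crops included, and the job is handed in when it is done.

Besides the shell and the picture viewer there is one more tool, called after "Request:" as name([rows], argument=value, ...), one row to a line, values as JSON. apply_moves: Moves the arm, as the interface text tells. Its arguments: {"type":"object","properties":{"steps":{"type":"array","items":{"type":"array","items":{"type":"array","items":{"type":"number"}}}}},"required":["steps"]}

```bash
mkdir -p pics && python3 - <<'E'
from rig import bot
import cv2,numpy as np
s=bot.read_state();print(s['time_s'],s['position'],np.round(s['tcp_rot'],3),s['opening'])
for n in['top','side']:
    cv2.imwrite(f'pics/{n}0.png',bot.capture(n));m=bot.camera_model(n)
    print(n,m['intrinsics'],m['k1'],-np.array(m['R']).T@m['t'],np.round(m['R'],3))
E
```

```text
0.0 [0.24744827 0.57319488 0.23259292] [[-0.918  0.397 -0.001]
 [ 0.397  0.918 -0.002]
 [ 0.    -0.002 -1.   ]] 0.99867077729961
top [[448.27302847   0.         317.05594822]
 [  0.         448.27302847 195.19497887]
 [  0.           0.           1.        ]] 0.04045436293457924 [0.50984375 0.04138571 1.40504173] [[ 0.006 -1.     0.006]
 [-0.997 -0.007 -0.079]
 [ 0.079 -0.005 -0.997]]
side [[397.47932742   0.         318.34086389]
 [  0.         397.47932742 199.44853647]
 [  0.           0.           1.        ]] -0.007180723131816742 [0.19597129 0.48325626 0.83788286] [[-0.717 -0.697  0.016]
 [-0.529  0.528 -0.664]
 [ 0.455 -0.485 -0.747]]
```

View pics/top0.png

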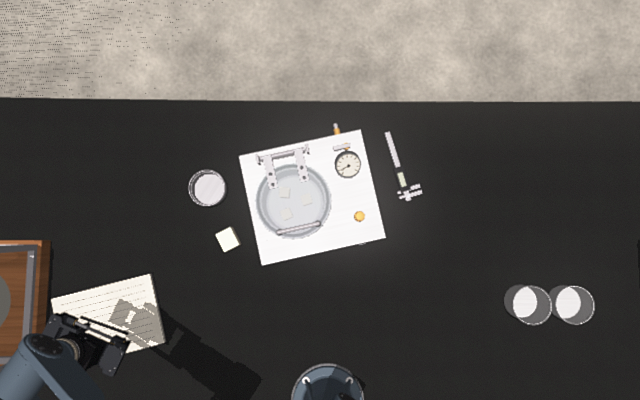

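View pics/side0.png

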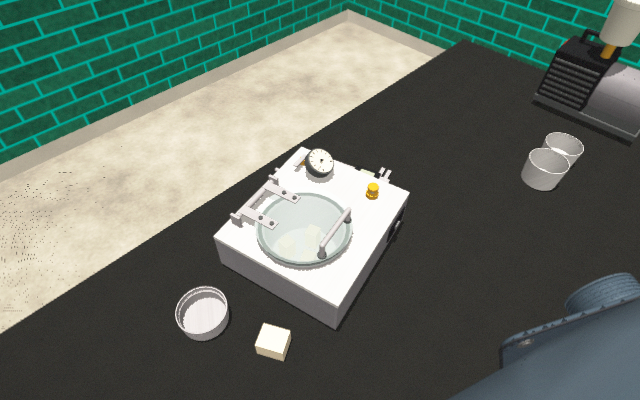

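The top view shows the housing with corners near (240,155), (360,130), (385,237) and (262,265). The plunger is at (360,216) and the handle bar runs (276,232)–(320,223). The side view shows the plunger at (372,190) and the handle at (321,250)–(348,212).

```bash
cat > h.py <<'E'
from rig import bot
import cv2,numpy as np
def ray(m,uv):
    K=np.array(m['intrinsics']);d=(np.array(uv,float)-K[:2,2])/K[0,0]
    s=d.copy()
    for _ in range(10): s=d/(1+m['k1']*(s@s))
    R=np.array(m['R']);return -R.T@np.array(m['t']),R.T@np.r_[s,1]
def onplane(m,uv,z):
    c,d=ray(m,uv);return c+d*(z-c[2])/d[2]
def brass(im):
    h=cv2.cvtColor(im,cv2.COLOR_BGR2HSV);return cv2.inRange(h,(18,130,100),(32,255,255))
def blobs(mask,amin=15):
    n,_,st,ce=cv2.connectedComponentsWithStats(mask)
    return [(ce[i],st[i]) for i in range(1,n) if st[i,4]>=amin]
def two(a,b):
    (c1,d1),(c2,d2)=a,b
    t=np.linalg.lstsq(np.c_[d1,-d2],c2-c1,rcond=None)[0]
    p,q=c1+d1*t[0],c2+d2*t[1];return (p+q)/2,np.linalg.norm(p-q)
E
python3 - <<'E'
from h import *
im=cv2.imread('pics/top0.png');m=bot.camera_model('top');ms=bot.camera_model('side')
g=cv2.inRange(im,(190,190,190),(255,255,255))
g=cv2.morphologyEx(g,cv2.MORPH_CLOSE,np.ones((9,9)))
cs,_=cv2.findContours(g[:, :],cv2.RETR_EXTERNAL,cv2.CHAIN_APPROX_NONE)
c=[c for c in cs if cv2.pointPolygonTest(c,(345,200),False)>=0][0]
P=np.array([onplane(m,p[0],.12)[:2] for p in c],np.float32)
r=cv2.minAreaRect(P);print('rect',r)
for c,s in blobs(brass(im)): print('top',c,s,onplane(m,c,.15))
si=cv2.imread('pics/side0.png')
for c,s in blobs(brass(si)): print('side',c,s,onplane(ms,c,.149))
for uv in [(276,232),(320,223)]: print('handle',onplane(m,uv,.182))
print('hs',two(ray(m,(276,232)),ray(ms,(322,250))),two(ray(m,(320,223)),ray(ms,(348,212))))
E
```

```text
rect ((0.6235675811767578, 0.054332196712493896), (0.35155847668647766, 0.3609323501586914), 12.93722915649414)
top [359.39285714 215.42857143] [355 212   9   8  28] [ 0.55302997 -0.08430257  0.15      ]
side [607.73282443  51.17557252] [601  44  15  15 131] [ 0.3784064  -1.20654009  0.149     ]
side [371.975   190.78125] [366 183  13  17 160] [ 0.54452106 -0.0734073   0.149     ]
handle [0.50545186 0.14560036 0.182     ]
handle [0.53059532 0.02622606 0.182     ]
hs (array([0.50339267, 0.14493255, 0.17130622]), np.float64(0.005122817409987759)) (array([0.53192916, 0.02679627, 0.16581739]), np.float64(0.0026200048457747475))
```

```bash
cat >> h.py <<'E'
from scipy.spatial.transform import Rotation as Ro
YAW=12.4
def down(yaw=YAW,tilt=0):
    """tool y along chamber x, z down; tilt turns with the lid (front up)"""
    a=np.radians(yaw);y=np.array([np.cos(a),np.sin(a),0]);z=np.array([0,0,-1.])
    R=np.c_[np.cross(y,z),y,z]
    return Ro.from_rotvec(np.radians(tilt)*np.array([-np.sin(a),np.cos(a),0])).as_matrix()@R
def move(p,R,p0=None,R0=None):
    s=bot.read_state();p0=s['position'] if p0 is None else p0;R0=np.array(s['tcp_rot']) if R0 is None else R0
    return np.round(np.r_[R0.T@(np.array(p)-p0)*100,Ro.from_matrix(R0.T@R).as_rotvec(degrees=True)],2)
E
python3 - <<'E'
from h import *
print(move((.553,-.084,.235),down()))
E
```

```text
[-5.411e+01 -4.822e+01 -1.600e-01 -1.100e-01  3.000e-02  5.424e+01]
```

Request:
apply_moves([
  [[-4,-4,-3,0,0,5,-1],[-8.5,-7.5,-3,0,0,9,-1],[-13,-11.5,-3,0,0,13,-1],[-17.5,-15.5,-3,0,0,17.5,-1],[-22,-19.5,-3,0,0,22,-1],[-26.5,-23.5,-3,0,0,26.5,-1],[-31,-27.5,-3,0,0,31,-1],[-35.5,-31.5,-3,0,0,35.5,-1],[-40,-35.5,-3,0,0,40,-1],[-44.5,-39.5,-3,0,0,44.5,-1],[-49,-43.7,-2,0,0,49,-1],[-54.1,-48.2,0,0,0,54.2,-1],[-54.1,-48.2,0,0,0,54.2,-1],[-54.1,-48.2,0,0,0,54.2,-1],[-54.1,-48.2,0,0,0,54.2,-1],[-54.1,-48.2,0,0,0,54.2,-1]],
])

```text
time_s: 2.1
position: [0.5529, -0.0818, 0.2341]
tcp_rot: [[-0.217, 0.976, 0.0], [0.976, 0.217, 0.0], [-0.0, 0.0, -1.0]]
force: [0.5, 0.1, -0.3]
opening: 0.0
grasp_force: 0.0
```

```bash
python3 - <<'E'
from h import *
m=bot.camera_model('wrist');im=bot.capture('wrist');cv2.imwrite('pics/w1.png',im)
s=bot.read_state();print(s['time_s'],s['position'],np.round(s['tcp_rot'],3),s['opening'],s['force'])
for c,st in blobs(brass(im),60): print(c,st,onplane(m,c,.153))
E
```

```text
2.15 [ 0.55303696 -0.0819111   0.23411797] [[-0.217  0.976  0.   ]
 [ 0.976  0.217 -0.   ]
 [-0.     0.    -1.   ]] 0.008473666117743518 [0.15342257 0.56068382 0.28160558]
[311.59951456 212.78721683] [ 294  191   36   45 1236] [ 0.55124951 -0.07959163  0.153     ]
[295.65217391 308.98550725] [294 284   4  48 138] [ 0.55653995 -0.16519875  0.153     ]
[330.43703704 308.99259259] [329 284   4  48 135] [ 0.58480413 -0.15893295  0.153     ]
```

View pics/w1.png

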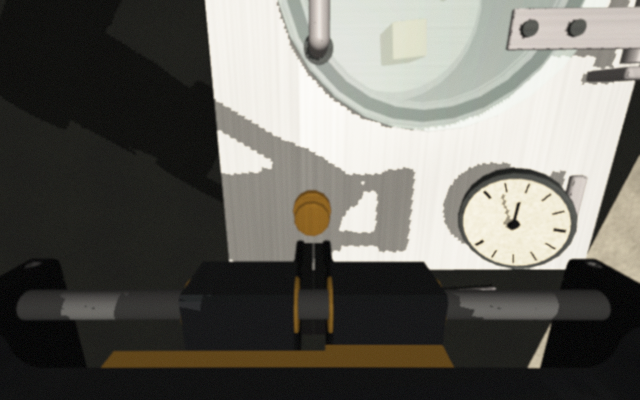

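The wrist view shows the brass plunger at (312,213). The lower disc, the head, is centred near (312,218), and the collar shows above it. The closed fingers are at (313,250) and the gauge is at (518,220).

```bash
python3 - <<'E'
from h import *
m=bot.camera_model('wrist');print(ray(m,(312,218)))
p=onplane(m,(312,218),.153);print(p)
print(move((p[0],p[1],.153+.013),down()),[onplane(m,u,.19) for u in [(319,50),(319,0)]])
E
```

```text
(array([ 0.53492282, -0.00064725,  0.38534008]), array([ 0.07149838, -0.33645868, -0.94007626]))
[ 0.55259366 -0.0838031   0.153     ]
[-0.17 -0.09  6.81  0.03  0.01  0.15] [array([0.53245036, 0.02568472, 0.19      ]), array([0.52715902, 0.04891778, 0.19      ])]
```

Request:
apply_moves([
  [[-0.2,-0.1,3,0,0,0,-1],[-0.2,-0.1,5.5,0,0,0,-1],[-0.2,-0.1,6.5,0,0,0,-1],[-0.2,-0.1,7,0,0,0,-1],[-0.2,-0.1,7.3,0,0,0,-1],[-0.2,-0.1,7.6,0,0,0,-1],[-0.2,-0.1,7.8,0,0,0,-1],[-0.2,-0.1,8,0,0,0,-1],[-0.2,-0.1,8,0,0,0,-1],[-0.2,-0.1,8,0,0,0,-1]],
])

```text
time_s: 3.4
position: [0.5527, -0.085, 0.1555]
tcp_rot: [[-0.216, 0.976, 0.001], [0.976, 0.216, 0.0], [0.0, 0.001, -1.0]]
force: [-2.8, 1.8, 7.9]
opening: 0.004
grasp_force: 4.0
```

Request:
apply_moves([
  [[0,0,0.1,0,0,0,-1],[0,0,0.2,0,0,0,-1],[0,0,0.3,0,0,0,-1],[0,0,0.35,0,0,0,-1],[0,0,0.35,0,0,0,-1],[0,0,0.35,0,0,0,-1]],
])

```text
time_s: 4.15
position: [0.5528, -0.085, 0.1542]
tcp_rot: [[-0.216, 0.976, 0.002], [0.976, 0.216, -0.0], [-0.001, 0.001, -1.0]]
force: [-6.9, 4.3, 21.5]
opening: 0.009
grasp_force: 10.8
```

```bash
python3 - <<'E'
from h import *
im=bot.capture('wrist');cv2.imwrite('pics/w2.png',im)
s=bot.read_state();print(s['time_s'],s['position'],s['force'])
E
```

```text
4.2 [ 0.55277609 -0.0849958   0.15426006] [-6.54055534  2.04621814 20.3403976 ]
```

View pics/w2.png

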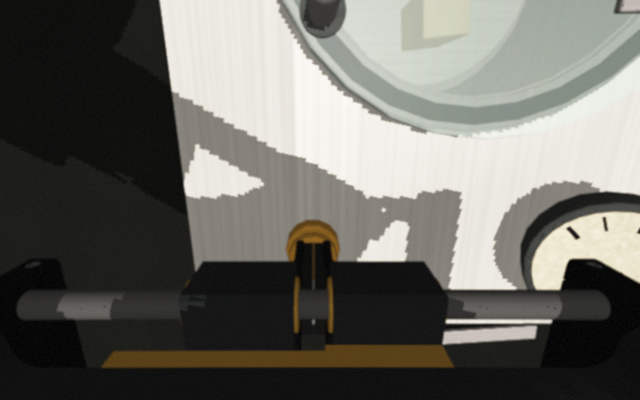

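The fingertips are centred on the brass head at (312,240). The force rose to 21 N with almost no further travel, so the plunger is on its stop. Next I lift off and go over the handle.

Request:
apply_moves([
  [[0,0,-2,0,0,0,-1],[0,0,-5,0,0,0,-1],[0,0,-9,0,0,0,-1],[4,0.1,-11,0,0,0,0],[9,0.2,-11,0,0,0,1],[14,0.3,-11,0,0,0,1],[17.5,0.4,-11,0,0,0,1],[17.5,0.4,-11,0,0,0,1],[17.5,0.4,-11,0,0,0,1],[17.5,0.4,-11,0,0,0,1]],
])

```text
time_s: 5.45
position: [0.5196, 0.0852, 0.2603]
tcp_rot: [[-0.214, 0.977, 0.001], [0.977, 0.214, -0.0], [-0.001, 0.001, -1.0]]
force: [-0.3, -0.3, -0.1]
opening: 0.717
grasp_force: 0.0
```

```bash
python3 - <<'E'
from h import *
m=bot.camera_model('wrist');im=bot.capture('wrist');cv2.imwrite('pics/w3.png',im)
s=bot.read_state();print(s['time_s'],s['position'],s['force'],s['opening'])
im=bot.capture('side');cv2.imwrite('pics/s3.png',cv2.resize(im[130:280,200:430],None,fx=3,fy=3))
K=np.array(m['intrinsics'])
for X in [(.519,.0865,.188),(.507,.1407,.188),(.531,.033,.188)]:
    c=np.array(m['R'])@X+m['t'];d=c[:2]/c[2];print(d*(1+m['k1']*(d@d))*K[0,0]+K[:2,2])
E
```

```text
5.5 [0.5195042  0.08517047 0.26014526] [-0.23688669  0.4437348  -0.78557775] 0.7587304176736471
[312.66498737 218.08436349]
[312.38251426 141.18232158]
[313.10122803 284.13780265]
```

View pics/w3.png

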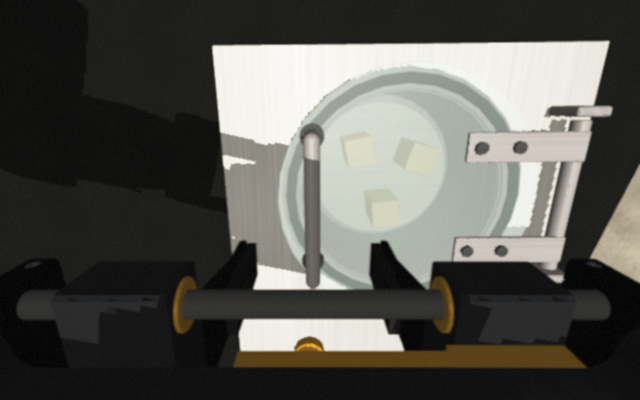

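View pics/s3.png

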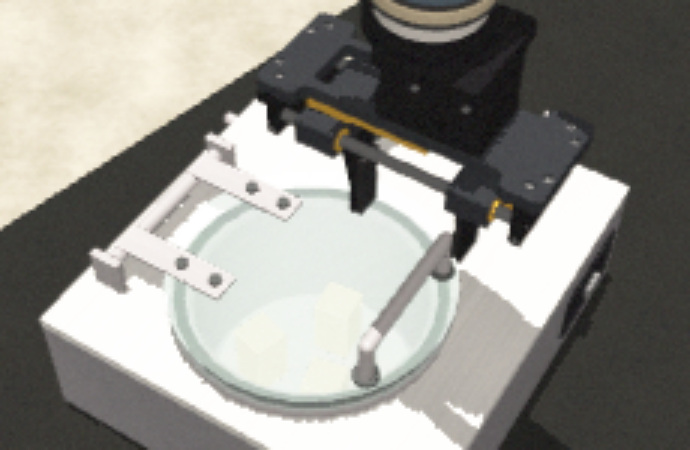

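In the wrist view the bar is upright from (312,133) to (314,285), where I predicted it, and midway between the fingers. The side crop agrees: the gripper is above the handle and the lid is shut. Next I descend and grip.

Request:
apply_moves([
  [[0.1,0,3,0,0,0,0],[0.1,0,6,0,0,0,0],[0.1,0,8,0,0,0,0],[0.1,0,8.6,0,0,0,0],[0.1,0,8.6,0,0,0,-1],[0.1,0,8.6,0,0,0,-1],[0.1,0,8.6,0,0,0,-1],[0.1,0,8.6,0,0,0,-1],[0.1,0,8.6,0,0,0,-1],[0.1,0,8.6,0,0,0,-1]],
])

```text
time_s: 6.8
position: [0.5184, 0.0872, 0.1745]
tcp_rot: [[-0.216, 0.976, -0.0], [0.976, 0.216, -0.0], [-0.0, -0.0, -1.0]]
force: [-3.2, -1.0, 6.4]
opening: 0.13
grasp_force: 30.0
```

```bash
cat >> h.py <<'E'
def arc(th,tilt):
    """TCP pose for lid angle th, from present handle grasp at th=0: rel. world pos"""
    a=np.radians(YAW);c,s=np.cos(np.radians(th)),np.sin(np.radians(th))
    dx=-.215*c+.04*s+.215;dz=.215*s+.04*c-.04
    R=down(tilt=tilt)
    off=R@[0,0,.008]-np.array([0,0,-.008])
    return np.array([dx*np.cos(a),dx*np.sin(a),dz])+off,R
E
python3 - <<'E'
from h import *
s=bot.read_state();R0=down(tilt=0);print(s['opening'],s['grasp_force'],s['force'],s['position'])
for th in range(0,46,3):
    d,R=arc(th,th*20/45)
    print(th,move(d,R,np.zeros(3),R0))
E
```

```text
0.13027743146939577 30.004393458366394 [-3.16309326 -1.03411444  6.43614773] [0.51844227 0.0871728  0.17454911]
0 [0. 0. 0. 0. 0. 0.]
3 [-0.    0.22 -1.12  1.33 -0.   -0.  ]
6 [ 0.    0.5  -2.23  2.67 -0.   -0.  ]
9 [ 0.    0.83 -3.32  4.    0.   -0.  ]
12 [ 0.    1.23 -4.39  5.33 -0.    0.  ]
15 [ 0.    1.67 -5.43  6.67  0.    0.  ]
18 [-0.    2.18 -6.46  8.   -0.    0.  ]
21 [-0.    2.73 -7.45  9.33 -0.    0.  ]
24 [ 0.    3.34 -8.41 10.67 -0.    0.  ]
27 [ 0.    3.99 -9.34 12.    0.    0.  ]
30 [ -0.     4.7  -10.24  13.33   0.     0.  ]
33 [  0.     5.44 -11.09  14.67   0.     0.  ]
36 [  0.     6.24 -11.9   16.     0.     0.  ]
39 [  0.     7.07 -12.68  17.33   0.     0.  ]
42 [  0.     7.94 -13.4   18.67  -0.    -0.  ]
45 [  0.     8.85 -14.08  20.    -0.    -0.  ]
```

Request:
apply_moves([
  [[0,0.2,-1.1,1.3,0,0,-1],[0,0.5,-2.2,2.7,0,0,-1],[0,0.8,-3.3,4,0,0,-1],[0,1.2,-4.4,5.3,0,0,-1],[0,1.7,-5.4,6.7,0,0,-1],[0,2.2,-6.5,8,0,0,-1],[0,2.2,-6.5,8,0,0,-1],[0,2.2,-6.5,8,0,0,-1]],
])

```text
time_s: 7.8
position: [0.5386, 0.0918, 0.2377]
tcp_rot: [[-0.215, 0.967, -0.139], [0.977, 0.213, -0.03], [0.0, -0.143, -0.99]]
force: [-3.3, -1.9, -4.0]
opening: 0.124
grasp_force: 30.0
```

```bash
python3 - <<'E'
from h import *
cv2.imwrite('pics/s4.png',bot.capture('side')[60:300,150:470])
s=bot.read_state();print(s['position'],s['opening'],s['grasp_force'],s['force'])
d0,R0=arc(18,8)
for th in range(21,46,3):
    d,R=arc(th,th*20/45);print(th,move(d,R,d0,R0))
E
```

```text
[0.53877817 0.09178612 0.23789399] 0.12412337422960874 29.991644024848938 [-3.33117738 -1.59755437 -3.800005  ]
21 [-0.    0.41 -1.06  1.33 -0.   -0.  ]
24 [ 0.    0.88 -2.1   2.67  0.    0.  ]
27 [-0.    1.4  -3.11  4.    0.    0.  ]
30 [-0.    1.97 -4.09  5.33  0.   -0.  ]
33 [ 0.    2.59 -5.04  6.67  0.   -0.  ]
36 [-0.    3.26 -5.96  8.    0.   -0.  ]
39 [ 0.    3.98 -6.84  9.33  0.   -0.  ]
42 [ 0.    4.74 -7.68 10.67 -0.   -0.  ]
45 [ 0.    5.55 -8.48 12.   -0.   -0.  ]
```

View pics/s4.png

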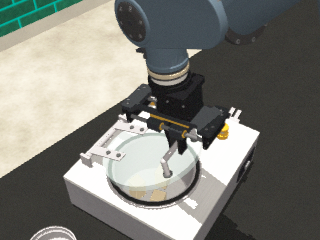

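The lid is lifted, with the bar in the fingers at (168,155) in the crop and the plunger up again at (224,130). The lid carries about 4 N, so I continue the arc.

Request:
apply_moves([
  [[0,0.4,-1.1,1.3,0,0,-1],[0,0.9,-2.1,2.7,0,0,-1],[0,1.4,-3.1,4,0,0,-1],[0,2,-4.1,5.3,0,0,-1],[0,2.6,-5,6.7,0,0,-1],[0,3.3,-6,8,0,0,-1],[0,4,-6.8,9.3,0,0,-1],[0,4.7,-7.7,10.7,0,0,-1],[0,5.5,-8.5,12,0,0,-1],[0,5.5,-8.5,12,0,0,-1],[0,5.5,-8.5,12,0,0,-1],[0,5.5,-8.5,12,0,0,-1],[0,5.5,-8.5,12,0,0,-1]],
])

```text
time_s: 9.48
position: [0.6037, 0.1065, 0.3161]
tcp_rot: [[-0.215, 0.917, -0.336], [0.977, 0.203, -0.073], [0.001, -0.344, -0.939]]
force: [-5.7, -0.4, 1.4]
opening: 0.126
grasp_force: 30.0
```

```bash
python3 - <<'E'
from h import *
s=bot.read_state();cv2.imwrite('pics/s5.png',bot.capture('side')[30:300,130:490])
g=s['position']-np.array(s['tcp_rot'])@[0,0,.008];print(s['time_s'],g,s['opening'],s['grasp_force'],s['force'],np.abs(s['qvel']).max())
R=down();h=np.array([.5184,.0872])+.215*R[:2,1]
r=(g[:2]-h)@R[:2,1];print('lid angle',np.degrees(np.arctan2(g[2]-.142,-r)-np.arctan2(.04,.215)),np.hypot(r,g[2]-.142),np.hypot(.215,.04))
E
```

```text
9.475 [0.6063984  0.10711466 0.32361503] 0.12629687309681525 29.989678859710693 [-5.71170981 -0.38253895  1.43743137] 0.10699172647444297
lid angle 44.96993063625965 0.22034875801980228 0.21868927728629037
```

View pics/s5.png

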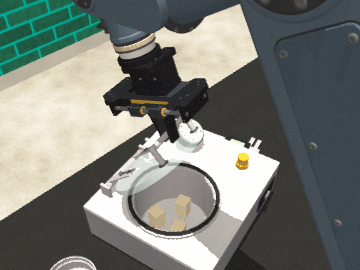

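The lid stands open at about 45° with the bar in the fingers at (160,150) in the crop, and the plunger is up at (242,160). The chamber must be vented, because the lid came up. The arm is still, so I hand in.

```bash
python3 -c "
from rig import bot
print(bot.hand_in())"
```

```text
the job is handed in; nothing more can be done
None
```

The plunger was pressed to its stop and has come back up, the chamber is vented, and the gripper is holding the lid still by its handle at about 45° (worked out from the arm's pose); the job is handed in, with no verdict shown.

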